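# Unclip the transit case and move the returned pump to the rework tray

### The job

A pump has come back in the closed transit case. Flip the sprung bale clip off each end of the lid so that both stay swung down, then lift the lid off by its bar and lay it flat on the bench top, handle up; do not try to lift it while a clip still holds it. Then take the pump out of the case and lay it flat in the open steel tray, lengthwise; let neither lid nor pump fall, and do not knock or shift the loose things standing around.

Things in the scene. Friction and masses are not known exactly. Their poses are not given: they have to be found in the camera images.
- case: grey moulded transit case under a separate lid, fixed: 126 (x) x 180 (y) x 70 mm high, walls 5 mm, inside 116 x 170, inner floor 8 mm up. Origin: centre of its underside, z up. It stands on the bench's rear strip (x 0.585 to 0.76, z = -0.002, free on both sides of it but for bystanders); above x = 0.76 hangs a shelf edge, z 0.26 to 0.35. A sprung clip is hinged on each short end (+y, -y)
- clip_left (a joint): clip on the case's +y end, rad: 0 = hooked over the lid's edge, 1.55 = swung fully out and down. Steel wire bale with a black thumb tab standing above the lid. An over-centre spring holds it shut below 0.5 rad (0.2 N m at 0: about 4 N outward on the tab opens it) and throws it fully open above 0.5. Open, it reaches 170 mm from the case's centre and lies below 55 mm height
- clip_right (a joint): the same clip on the case's -y end, same values and spring
- clip_left_tab (a point): centre of the thumb tab of clip_left (moves with it): 50 mm wide, 8 mm thick, 34 mm long, leaning outward 24 degrees. Shut, it is 115 mm from the case's centre toward its +y, 93 mm above its underside; its top edge is 18 mm higher, its foot level with the lid's top
- clip_right_tab (a point): the same on clip_right, toward the case's -y
- clip_left_hinge (a point): middle of clip_left's hinge line, which runs along the case's x: 97 mm from the case's centre, 40 mm above its underside; the tab's tip swings 75 mm from it
- clip_right_hinge (a point): the same for clip_right
- lid_grip (a point): centre of the black bar grip on the grey lid, z up. Bar 16 mm wide (x), 13 high, 104 long (y), 24 mm free under it. Lid 144 (x) x 206 (y) mm, 0.22 to 0.4 kg; plate top 31 mm, skirt's lower edge 44 mm below this point. Shut, it is 106 mm above the case's underside; the skirt is 8 mm deep round the rim with 1.5 mm play. The bales pass 2 mm above the lid's edge and block it until swung out 0.3 rad
- pump_centre (a point): centre of the black finished hand pump, a solid box 46 x 155 x 46 mm (155 along y), 0.2 to 0.34 kg, lying lengthwise in the case under the lid, centre 31 mm above the case's underside; grasp it across its 46 mm width
- tray_floor (a point): centre of the inner floor (z = 0.003) of the open steel tray, fixed on the front bench left or right of the foam stack. Inside 100 (x) x 172 (y) mm, walls 3 mm thick, rim 19 mm above this point, wire handles 15 mm out at its y ends. The pump goes along the tray's y
- tape_roll: bystander: amber tape roll standing on end, diameter 76, height 80 mm, on the other side of the foam stack from the tray; origin: centre of underside
- glue_bottle: bystander: white glue bottle with red tip, 38 x 38 x 116 mm, standing in front of the tray; origin: centre of underside
- bare_core: bystander: pump core without housing, 30 x 43 x 116 mm, standing on the rear strip; origin: centre of underside. (Fixed: the foam stack between the two front areas, x 0.23 to 0.57, y -0.27 to 0.25, 64 mm high, with half shells on it up to z = 0.11)
- standing_pump: bystander: another finished pump, 46 x 46 x 155 mm, standing on the rear strip; origin: centre of underside

How it is judged:
On the way, in this order (a step that is already met when the one before it is completed fails the run):
1. both clips are flipped off and swung down while the lid still lies on the case (value of joint each of clip_left, clip_right above 1.2 rad and z of lid_grip in the frame of case between 0.095 and 0.112 m), for 0.1 s.
2. the lid lies flat on the bench top, handle up, with the pump still in the case (height (world z) of lid_grip between 0.03 and 0.05 m and angle between lid_grip's own z axis and vertical below 0.08 rad and horizontal distance between pump_centre and case below 0.04 m), for 0.2 s.
At the end, for the whole second after the job is handed in: Both clips past 1.2 rad; lid flat (0.08 rad) on the bench top, bar up (bar centre 30 to 50 mm high); pump lying lengthwise on the tray floor (centre within 32 mm across, 14 mm along, 19 to 27 mm above the floor); both released and at rest (value of joint each of clip_left, clip_right above 1.2 rad and height (world z) of lid_grip between 0.03 and 0.05 m and angle between lid_grip's own z axis and vertical below 0.08 rad and x of pump_centre in the frame of tray_floor between -0.032 and 0.032 m and y of pump_centre in the frame of tray_floor between -0.014 and 0.014 m and z of pump_centre in the frame of tray_floor between 0.019 and 0.027 m and angle between the y axis of pump_centre and the y axis of tray_floor, either way round below 0.4 rad and linear speed of each of pump, lid below 0.02 m/s); the robot touches nothing.
It fails at once if the lid is lifted while a clip still holds it (z of lid_grip in the frame of case above 0.115 m and value of joint any of clip_left, clip_right below 0.5 rad).
It fails at once if the pump is let fall (free in the air, more than about 4 cm up) (height (world z) of pump_centre above 0.075 m and contact force between pump and anything else below 0.001 N).
It fails at once if the lid is let fall (free in the air beside the case, more than about 4 cm up) (height (world z) of lid_grip above 0.085 m and horizontal distance between lid_grip and case above 0.12 m and contact force between lid and anything else below 0.001 N).
It fails at once if a bystander is knocked over or shifted by more than 30 mm (distance of any of tape_roll, glue_bottle, bare_core, standing_pump from where it was at the start of the episode above 0.03 m or angle between any of tape_roll, glue_bottle, bare_core, standing_pump's own z axis and vertical above 0.5 rad).
It also fails if it takes over 64 s, if anything falls off the work surface, if the arm or the gripper's body presses on something with over 40 N, if the wrist force passes 120 N, or if a joint passes its speed limit or range.

### The arm

A 6-joint arm with a two-finger parallel gripper is mounted at the origin on a cart in front of the work surface, level with it; the furniture and walls round the work are solid. World frame = base frame: x ahead of the robot, y to its left, z up, the work surface at z = 0. Lengths are in m, angles in rad, forces in N, time in s.
With the tool pointing down it reaches from about 0.225 to 0.875 m from the base axis. Payload 3.4 kg.
Tool frame: the origin (TCP) lies between the finger pads; the fingertips stand 11 mm ahead of it and the grasp point (between the pads) lies 8 mm behind it (tips_ahead is the distance from the TCP to the fingertips, in m); z points along the fingers, x is the direction in which the jaws open and shut, and the axes are right-handed (so a half turn about z gives the same grasp; the last joint's range is limited). The gripper opens to 85 mm and grips with 20 to 120 N. Pads are 22 mm wide; open, the fingers measure 114 mm over their backs; the gripper's body (76 mm by 85 mm) begins 54 mm behind the grasp point. The pads swing forward as they close: fully open they stand 13 mm farther back than shut.
Start: joints at [1.08, 0.276, 1.505, -0, 1.361, -0.121], TCP at [0.208, 0.536, 0.214] pointing down, gripper open.
Joint ranges: [-2.89, 2.89], [-0.75, 2.08], [0.22, 2.7], [-1.18, 4.32], [0.11, 2.71], [-2.7, 2.7]. Speed limits (rad/s): [2.57, 2.57, 3.14, 3.14, 3.14, 3.14].

### API

Orientations are given as a unit quaternion [w, x, y, z].
In Python, from rig import get_state, get_image, sign_off, masks_of, tips_ahead gives the robot as it stands.
- The arm moves only by the tool play_rows, never from a script. Its argument "series" is a list of rows, each an object of numbers: "fingers": the closure, from -1 (fully open) to 1 (shut); "dx", "dy", "dz": the shift along the world's x, y, z in mm; "turn": the turn about the world's z in rad. A call has 1 to 20 rows; each row shifts and turns the pose as measured when the row begins; what a row does not reach is not made up. A row lasts 1/12 s, in which the tool goes at most 41.7 mm and 7.16 degrees, less where a joint would pass 70% of its speed; a pose out of reach is approached as far as the arm can. A call with a gripper value outside its range is refused whole. The fingers move at their own pace and stop on an object; "squeeze" is the grip in N (left out, the last holds). Time passes only in rows, so rows that do not move let the fingers close. It gives the time, the measured TCP pose, the force and the opening at its end, in the units of the state.
- get_state(): the state, without advancing time (a new reading comes with each control period).
- get_image(name): name is "scene" or "top" or "wrist"; returns a dict with "pixels" (480x640x3 uint8, red, green, blue), "vfov" (degrees; the focal length in pixels is half the picture's height over the tangent of half this angle, whatever the lens; pixels are square), "cx", "cy" (the principal point, pixels), "dist" ([k1, k2, p1, p2, k3] as OpenCV has them; the pictures are not rectified), "rvec" (rotation vector, rad) and "tvec" (3), from world to camera coordinates, as OpenCV has them; the wrist camera has in their place "hand_eye" (4x4, takes a point from camera to tool coordinates, whose origin is the TCP and whose axes are the tool frame's). Camera axes: x right, y down, z forward; pixel columns grow to the right and rows downward; lengths in m; the calibration is good to about 2 mm. A picture is of the moment at which its call begins: read the wrist's pose just before it. There is no depth.
- sign_off(): hands the job in, once; it reports no verdict.
Trained networks look in a picture, given as the dict that the camera call returned (one of the last four; its "shot" number tells which), for a name from the list of things; names that differ only in an ending like _2 or _b are one class to them, and where a whole thing is asked for, a point or a joint stands for the part that bears it (a point fixed in the world has none). Each returns a list of dicts, best first, with "p" (0 to 1); they miss things now and then, are a little off and sometimes report something else, mostly with a low value. They report only what shows in the picture. A call takes as long as a camera call.
- masks_of(picture, label): "region" (480x640 bool, what is visible of it) and "xy" ([column, row] in pixels, amid what is visible of it).
The state is a dict: "clock": time; "qpos": joint angles; "qd": joint speeds; "effort": joint torques, N m; "position": TCP position; "ee_rot": TCP orientation; "contact_force": force on the tool from outside, world axes, zero at the start; "moment": the same for the moment, N m; "width": finger opening in m.
Only numpy, scipy, OpenCV 4.12 (cv2) and the standard library are available. Lean on these libraries where they do the work, as an engineer would, in place of code of your own. Each camera call takes 0.05 s, during which the arm holds its last target. There are 200 camera calls.

## Working session

There is one attempt and no reset: what is moved stays moved. The work goes in short steps, Python scripts to look and compute and a tool call to move; the robot and the scene stay as the last step left them, time stands still between calls to the robot, and variables do not carry over. Pictures are saved under pics/ and viewed, about 8 in all and at most 12, crops included, and the job is handed in when it is done.

Besides the shell and the picture viewer there is one more tool, called after ">>>" as name(argument=value, ...), one argument or row to a line, values as JSON. play_rows: Moves the arm, as the interface text tells. Its arguments: {"type":"object","properties":{"series":{"type":"array"},"squeeze":{"type":"number"}},"required":["series"]}

```bash
mkdir -p pics
cat > h.py <<'E'
import numpy as np, cv2
from rig import *
def K(im):
    f=240/np.tan(np.radians(im["vfov"])/2); return np.array([[f,0,im["cx"]],[0,f,im["cy"]],[0,0,1.]])
def cam(im,st=None):
    if "rvec" in im:
        R=cv2.Rodrigues(np.array(im["rvec"],float))[0]; t=np.array(im["tvec"],float).ravel(); return R,t
    w,x,y,z=st["ee_rot"]
    from scipy.spatial.transform import Rotation as Ro
    T=np.eye(4);T[:3,:3]=Ro.from_quat([x,y,z,w]).as_matrix();T[:3,3]=st["position"]
    M=np.linalg.inv(T@np.array(im["hand_eye"])); return M[:3,:3],M[:3,3]
def ray(im,px,z,st=None):
    R,t=cam(im,st); p=np.array(px,float).reshape(-1,1,2)
    u=cv2.undistortPoints(p,K(im),np.array(im["dist"],float)).reshape(-1,2)
    d=np.c_[u,np.ones(len(u))]@R; c=-R.T@t
    return c+d*((z-c[2])/d[:,2])[:,None]
def proj(im,P,st=None):
    R,t=cam(im,st); return cv2.projectPoints(np.array(P,float).reshape(-1,3),cv2.Rodrigues(R)[0],t,K(im),np.array(im["dist"],float))[0].reshape(-1,2)
def save(im,n): cv2.imwrite("pics/"+n,im["pixels"][:,:,::-1])
E
python3 - <<'E'
from h import *
s=get_state(); print(s)
Z={"case":.035,"clip_left_tab":.091,"clip_right_tab":.091,"lid_grip":.104,"tray_floor":.003,"tape_roll":.04,"glue_bottle":.058,"bare_core":.056,"standing_pump":.075,"pump_centre":.03}
for n in ("top","scene"):
    im=get_image(n); save(im,n+"0.png")
    R,t=cam(im); print(n,-R.T@t)
    for l,z in Z.items():
        for d in masks_of(im,l)[:2]:
            print(l,round(d["p"],2),np.round(d["xy"]),d["region"].sum(),ray(im,d["xy"],z)[0].round(3))
E
```

```text
{'clock': 0.0, 'qpos': array([ 1.07998080e+00,  2.76584522e-01,  1.50616618e+00, -1.63941785e-05,
        1.36069736e+00, -1.20974375e-01]), 'qd': array([-0.00087638, -0.00103398, -0.00161136, -0.00054952, -0.00033187,
       -0.00071773]), 'effort': array([ 3.32139462e-03, -4.16768646e+01, -2.45804179e+01,  3.46433444e-04,
        1.10605900e-02,  2.59667253e-06]), 'position': array([0.20756632, 0.53560892, 0.21323255]), 'ee_rot': array([ 4.35098173e-04,  8.25064528e-01,  5.65037754e-01, -8.19386221e-04]), 'contact_force': array([-0.15219272, -0.79620522, -0.21186291]), 'moment': array([-0.00845888,  0.00539061, -0.02744058]), 'width': 0.08523995949482965}
top [0.38475297 0.01163505 1.39497719]
case 0.95 [272. 178.] 455 [0.684 0.137 0.035]
case 0.29 [272. 177.] 207 [0.686 0.137 0.035]
clip_left_tab 0.72 [269. 176.] 230 [0.678 0.141 0.091]
clip_right_tab 0.63 [352. 182.] 167 [ 0.656 -0.08   0.091]
lid_grip 0.7 [310. 181.] 4013 [0.658 0.031 0.104]
tray_floor 0.8 [472. 249.] 2275 [ 0.478 -0.422  0.003]
tape_roll 0.73 [168. 249.] 562 [0.489 0.425 0.04 ]
tape_roll 0.42 [271. 175.] 220 [0
[... 167 characters left out ...]
.056]
standing_pump 0.59 [489. 194.] 739 [ 0.623 -0.453  0.075]
scene [-0.20248375 -0.54558507  1.13423775]
case 0.97 [347. 232.] 830 [0.611 0.007 0.035]
clip_left_tab 0.6 [327. 188.] 184 [0.671 0.138 0.091]
clip_right_tab 0.68 [228. 193.] 639 [0.453 0.349 0.091]
clip_right_tab 0.64 [380. 230.] 133 [ 0.638 -0.087  0.091]
lid_grip 0.88 [356. 207.] 2418 [0.654 0.016 0.104]
lid_grip 0.37 [441. 384.] 410 [ 0.345 -0.463  0.104]
tray_floor 0.71 [442. 350.] 2782 [ 0.478 -0.409  0.003]
tray_floor 0.2 [355. 209.] 2520 [0.728 0.067 0.003]
tape_roll 0.82 [227. 193.] 663 [0.486 0.396 0.04 ]
glue_bottle 0.73 [440. 387.] 373 [ 0.362 -0.462  0.058]
standing_pump 0.57 [492. 309.] 1168 [ 0.621 -0.452  0.075]
```

Run:
```python
import cv2
a=cv2.imread("pics/top0.png")[120:330,120:540]; cv2.imwrite("pics/t0c.png",cv2.resize(a,(800,400),interpolation=cv2.INTER_CUBIC))
a=cv2.imread("pics/scene0.png")[130:430,180:580]; cv2.imwrite("pics/s0c.png",cv2.resize(a,(800,600),interpolation=cv2.INTER_CUBIC))
```

```text
(no output)
```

View pics/t0c.png

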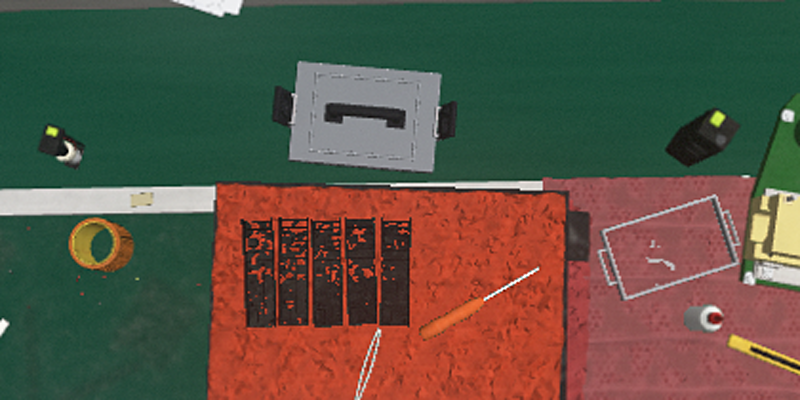

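View pics/s0c.png

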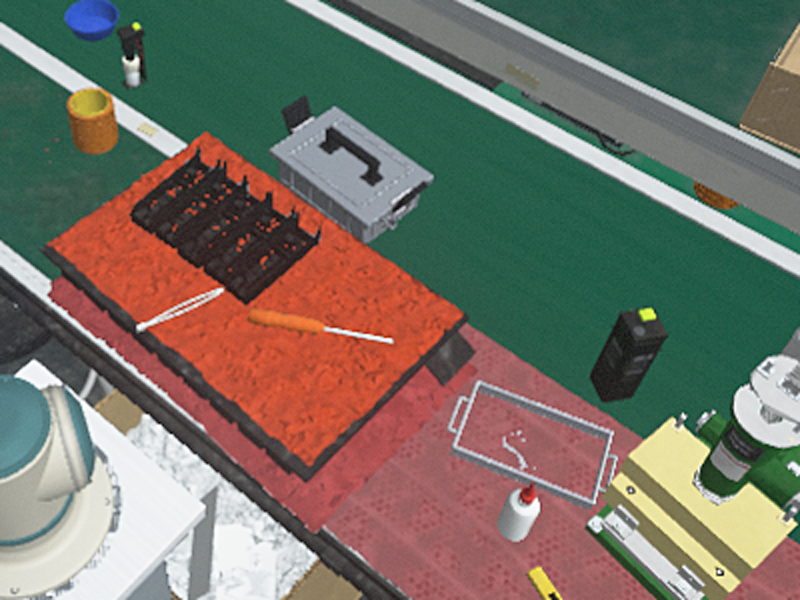

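The top view shows the closed case at about (310,181), with both clips shut and a yaw of roughly -0.08. The tray is at the right (472,249), turned, with the glue bottle in front of it. The standing pump is right rear and the bare core left rear. The lid can go on the rear strip between the case and the standing pump. Next I'll refine the poses.

Run:
```python
from h import *
from scipy.spatial.transform import Rotation as Ro
s=get_state(); q=s["ee_rot"]; R=Ro.from_quat([*q[1:],q[0]]).as_matrix(); print("tool x",R[:,0],"yaw",np.arctan2(R[1,0],R[0,0]))
im=get_image("wrist"); print("he",np.array(im["hand_eye"]).round(3).tolist(),im["vfov"])
im=get_image("top")
for n,c,z in(("lid",[(298,62),(441,73),(433,171),(289,159)],.073),("tray",[(600,232),(717,196),(740,264),(625,299)],.022)):
    P=ray(im,np.array(c)/1.905+[120,120],z); print(n,P.round(3).tolist(),P.mean(0)); 
    (c,wh,a)=cv2.minAreaRect(P[:,:2].astype(np.float32)*1000); print(c,wh,a)
for l,z in(("lid_grip",.073),("tray_floor",.022)):
    m=masks_of(im,l)[0]["region"].astype(np.uint8); k,_=cv2.findContours(m,0,1); k=max(k,key=cv2.contourArea)
    P=ray(im,k.reshape(-1,2),z); print(l,cv2.minAreaRect(P[:,:2].astype(np.float32)*1000))
```

```text
tool x [3.61400338e-01 9.32410737e-01 1.10579538e-04] yaw 1.201027020104742
he [[1.0, 0.001, -0.001, -0.001], [-0.0, 0.961, 0.277, -0.072], [0.001, -0.277, 0.961, -0.16], [0.0, 0.0, 0.0, 1.0]] 58.66262767241354
lid [[0.745, 0.121, 0.073], [0.726, -0.082, 0.073], [0.585, -0.068, 0.073], [0.605, 0.135, 0.073]] [0.66554737 0.02648559 0.073     ]
(665.830322265625, 26.460205078125) (204.56515502929688, 141.67611694335938) 84.31122589111328
tray [[0.5, -0.313, 0.022], [0.55, -0.488, 0.022], [0.449, -0.518, 0.022], [0.402, -0.346, 0.022]] [ 0.47518331 -0.41631593  0.022     ]
(474.5633544921875, -415.3868103027344) (104.76322174072266, 182.89974975585938) 16.041259765625
lid_grip ((664.5943603515625, 27.864234924316406), (210.833251953125, 148.52426147460938), 83.67334747314453)
tray_floor ((477.0528869628906, -412.66815185546875), (109.63874816894531, 203.5224609375), 16.190492630004883)
```

>>> play_rows(
  series=[
    {"dx": 20,"dy": -28,"dz": 8,"turn": -0.1,"fingers": 1},
    {"dx": 26,"dy": -30,"dz": 8,"turn": -0.1,"fingers": 1},
    {"dx": 26,"dy": -30,"dz": 8,"turn": -0.1,"fingers": 1},
    {"dx": 26,"dy": -30,"dz": 8,"turn": -0.1,"fingers": 1},
    {"dx": 26,"dy": -30,"dz": 8,"turn": -0.1,"fingers": 1},
    {"dx": 26,"dy": -30,"dz": 8,"turn": -0.1,"fingers": 1},
    {"dx": 26,"dy": -30,"dz": 0,"turn": -0.1,"fingers": 1},
    {"dx": 26,"dy": -30,"dz": 0,"turn": -0.1,"fingers": 1},
    {"dx": 26,"dy": -30,"dz": 0,"turn": -0.1,"fingers": 1},
    {"dx": 26,"dy": -30,"dz": 0,"turn": -0.1,"fingers": 1},
    {"dx": 26,"dy": -30,"dz": 0,"turn": -0.1,"fingers": 1},
    {"dx": 26,"dy": -30,"dz": 0,"turn": -0.1,"fingers": 1},
    {"dx": 26,"dy": -30,"dz": 0,"turn": -0.1,"fingers": 1},
    {"dx": 26,"dy": -30,"dz": 0,"fingers": 1},
    {"dx": 26,"dy": -30,"dz": 0,"fingers": 1},
    {"dx": 0,"dy": 0,"dz": 0,"fingers": 1},
  ],
)

```text
invalid input at $.series[13]: expected keys fingers, dx, dy, dz, turn
```

>>> play_rows(
  series=[
    {"dx": 20,"dy": -28,"dz": 8,"turn": -0.1,"fingers": 1},
    {"dx": 26,"dy": -30,"dz": 8,"turn": -0.1,"fingers": 1},
    {"dx": 26,"dy": -30,"dz": 8,"turn": -0.1,"fingers": 1},
    {"dx": 26,"dy": -30,"dz": 8,"turn": -0.1,"fingers": 1},
    {"dx": 26,"dy": -30,"dz": 8,"turn": -0.1,"fingers": 1},
    {"dx": 26,"dy": -30,"dz": 8,"turn": -0.1,"fingers": 1},
    {"dx": 26,"dy": -30,"dz": 0,"turn": -0.1,"fingers": 1},
    {"dx": 26,"dy": -30,"dz": 0,"turn": -0.1,"fingers": 1},
    {"dx": 26,"dy": -30,"dz": 0,"turn": -0.1,"fingers": 1},
    {"dx": 26,"dy": -30,"dz": 0,"turn": -0.1,"fingers": 1},
    {"dx": 26,"dy": -30,"dz": 0,"turn": -0.1,"fingers": 1},
    {"dx": 26,"dy": -30,"dz": 0,"turn": -0.1,"fingers": 1},
    {"dx": 26,"dy": -30,"dz": 0,"turn": -0.1,"fingers": 1},
    {"dx": 26,"dy": -30,"dz": 0,"turn": 0,"fingers": 1},
    {"dx": 26,"dy": -30,"dz": 0,"turn": 0,"fingers": 1},
    {"dx": 0,"dy": 0,"dz": 0,"turn": 0,"fingers": 1},
  ],
)

```text
clock: 2.63
position: [0.6046, 0.066, 0.2652]
ee_rot: [-0.001, 0.997, -0.079, 0.007]
contact_force: [-0.9, -0.4, 0.7]
width: 0.0002
```

Run:
```python
from h import *
s=get_state(); print(s["position"],s["ee_rot"])
im=get_image("wrist"); save(im,"w1.png"); np.save("w1.npy",[0])
import pickle; pickle.dump((s,im),open("w1.pkl","wb"))
for l,z in(("clip_left_tab",.091),("clip_right_tab",.091),("lid_grip",.073)):
    for d in masks_of(im,l)[:2]:
        k,_=cv2.findContours(d["region"].astype(np.uint8),0,1); k=max(k,key=cv2.contourArea)
        P=ray(im,k.reshape(-1,2),z,s); print(l,d["p"],d["xy"],ray(im,d["xy"],z,s),cv2.minAreaRect(P[:,:2].astype(np.float32)*1000))
```

```text
[0.60455388 0.06597483 0.26517869] [-0.00144396  0.99685521 -0.0789414   0.00677163]
clip_left_tab 0.66 [389.0, 99.8] [[0.67369639 0.13812929 0.091     ]] ((675.9244995117188, 137.53955078125), (30.871929168701172, 56.14313507080078), 81.89576721191406)
clip_right_tab 0.81 [388.7, 346.1] [[ 0.65040641 -0.069566    0.091     ]] ((651.1844482421875, -75.70887756347656), (21.51331901550293, 42.879432678222656), 85.4022445678711)
lid_grip 0.72 [393.8, 217.2] [[0.66994692 0.04201668 0.073     ]] ((662.9600830078125, 25.382362365722656), (206.15151977539062, 143.5398406982422), 84.15911865234375)
lid_grip 0.57 [388.6, 347.7] [[ 0.65219787 -0.08226575  0.073     ]] ((654.2569580078125, -87.00621795654297), (22.759048461914062, 45.182830810546875), 85.90325927734375)
```

View pics/w1.png

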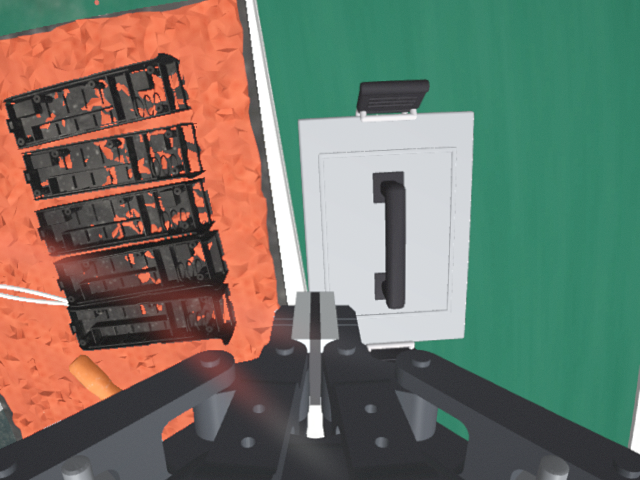

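The wrist view shows both tabs, at (392,97) and (390,350), with the bar at (395,245). The lid centre comes out at about (0.664, 0.026) with yaw -0.10, which agrees with the top view.

```bash
python3 -c "
import rig
print(rig.tips_ahead if not callable(rig.tips_ahead) else rig.tips_ahead())"
```

```text
0.011
```

>>> play_rows(
  series=[
    {"dx": 22,"dy": 13,"dz": -20,"turn": 0.02,"fingers": 1},
    {"dx": 22,"dy": 13,"dz": -30,"turn": 0.02,"fingers": 1},
    {"dx": 21,"dy": 11,"dz": -30,"turn": 0.018,"fingers": 1},
    {"dx": 0,"dy": 0,"dz": 0,"turn": 0,"fingers": 1},
    {"dx": 0,"dy": 0,"dz": 0,"turn": 0,"fingers": 1},
  ],
)

```text
clock: 3.25
position: [0.6615, 0.1192, 0.1886]
ee_rot: [-0.005, 0.999, -0.041, 0.008]
contact_force: [-1.1, 0.3, 0.5]
width: -0.0006
```

>>> play_rows(
  series=[
    {"dx": 5,"dy": -8,"dz": -20,"turn": -0.01,"fingers": 1},
    {"dx": 5,"dy": -7,"dz": -20,"turn": -0.01,"fingers": 1},
    {"dx": 0,"dy": 0,"dz": -15,"turn": 0,"fingers": 1},
    {"dx": 0,"dy": 0,"dz": 0,"turn": 0,"fingers": 1},
    {"dx": 0,"dy": 0,"dz": 0,"turn": 0,"fingers": 1},
  ],
)

```text
clock: 3.67
position: [0.6679, 0.1099, 0.1393]
ee_rot: [-0.006, 0.999, -0.047, 0.01]
contact_force: [-0.4, -0.5, 0.4]
width: -0.0001
```

>>> play_rows(
  series=[
    {"dx": 4,"dy": -6,"dz": -24,"turn": 0,"fingers": 1},
    {"dx": 0,"dy": 0,"dz": -20,"turn": 0,"fingers": 1},
    {"dx": 0,"dy": 0,"dz": 0,"turn": 0,"fingers": 1},
  ],
)

```text
clock: 3.92
position: [0.6733, 0.1058, 0.1027]
ee_rot: [-0.007, 0.999, -0.046, 0.016]
contact_force: [-1.6, 0.4, -0.8]
width: -0.0002
```

>>> play_rows(
  series=[
    {"dx": 0,"dy": 0,"dz": -11,"turn": 0,"fingers": 1},
    {"dx": 1,"dy": 10,"dz": 0,"turn": 0,"fingers": 1},
    {"dx": 1,"dy": 10,"dz": 0,"turn": 0,"fingers": 1},
    {"dx": 1,"dy": 10,"dz": 0,"turn": 0,"fingers": 1},
    {"dx": 1,"dy": 10,"dz": 0,"turn": 0,"fingers": 1},
  ],
)

```text
clock: 4.33
position: [0.6802, 0.1489, 0.0993]
ee_rot: [-0.007, 0.999, -0.047, 0.021]
contact_force: [0.3, -0.7, 0.5]
width: 0.0001
```

>>> play_rows(
  series=[
    {"dx": 0,"dy": 6,"dz": -12,"turn": 0,"fingers": 1},
    {"dx": 0,"dy": 10,"dz": -12,"turn": 0,"fingers": 1},
    {"dx": 0,"dy": 6,"dz": -4,"turn": 0,"fingers": 1},
  ],
)

```text
clock: 4.58
position: [0.6824, 0.1763, 0.0725]
ee_rot: [-0.008, 0.999, -0.046, 0.025]
contact_force: [0.1, -0.2, -0.4]
width: -0.0
```

Run:
```python
from h import *
s=get_state(); print(s["position"],s["ee_rot"],s["contact_force"],s["qpos"])
im=get_image("scene"); c=im["pixels"][160:270,280:440,::-1]; cv2.imwrite("pics/s2.png",cv2.resize(c,None,fx=4,fy=4,interpolation=2))
```

```text
[0.68237818 0.1763458  0.0724604 ] [-0.00827678  0.9986258  -0.04557129  0.02452063] [ 0.12011618 -0.19187866 -0.35702784] [0.15063587 0.53413525 1.45189147 0.0074699  1.104243   0.23865178]
```

View pics/s2.png

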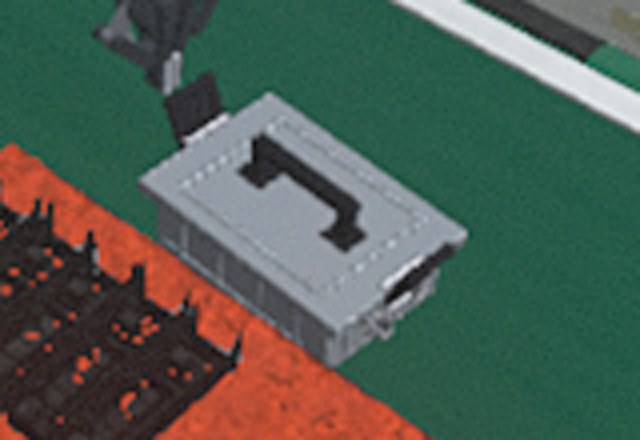

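The clip is still up: the finger slid over the tab at z 0.088. I'll go back up and retry lower, watching the tool's tilt drift.

>>> play_rows(
  series=[
    {"dx": 0,"dy": 4,"dz": 40,"turn": 0,"fingers": 1},
    {"dx": 0,"dy": 0,"dz": 40,"turn": -0.005,"fingers": 1},
    {"dx": -4,"dy": -36,"dz": 0,"turn": -0.005,"fingers": 1},
    {"dx": -4,"dy": -36,"dz": 0,"turn": 0,"fingers": 1},
    {"dx": 0,"dy": 0,"dz": 0,"turn": 0,"fingers": 1},
  ],
)

```text
clock: 5.05
position: [0.6703, 0.1114, 0.1483]
ee_rot: [-0.007, 0.999, -0.046, 0.019]
contact_force: [-0.2, 0.9, -0.9]
width: -0.0
```

>>> play_rows(
  series=[
    {"dx": 0,"dy": -8,"dz": -30,"turn": -0.004,"fingers": 1},
    {"dx": 0,"dy": 0,"dz": -22,"turn": 0,"fingers": 1},
    {"dx": 0,"dy": 0,"dz": 0,"turn": 0,"fingers": 1},
  ],
)

```text
clock: 5.3
position: [0.6717, 0.1011, 0.0973]
ee_rot: [-0.007, 0.998, -0.05, 0.022]
contact_force: [0.4, 0.3, -0.4]
width: -0.0
```

>>> play_rows(
  series=[
    {"dx": 0,"dy": 0,"dz": -8,"turn": 0,"fingers": 1},
    {"dx": 0,"dy": 0,"dz": 0,"turn": 0,"fingers": 1},
  ],
)

```text
clock: 5.47
position: [0.6711, 0.101, 0.0879]
ee_rot: [-0.006, 0.999, -0.05, 0.02]
contact_force: [-0.2, -0.1, -0.1]
width: -0.0
```

>>> play_rows(
  series=[
    {"dx": 1,"dy": 10,"dz": 0,"turn": 0,"fingers": 1},
    {"dx": 1,"dy": 10,"dz": 0,"turn": 0,"fingers": 1},
    {"dx": 1,"dy": 10,"dz": 0,"turn": 0,"fingers": 1},
  ],
)

```text
clock: 5.72
position: [0.6755, 0.1325, 0.0894]
ee_rot: [-0.006, 0.998, -0.051, 0.021]
contact_force: [1.0, -0.7, -0.5]
width: -0.0001
```

>>> play_rows(
  series=[
    {"dx": 1,"dy": 10,"dz": -2,"turn": 0,"fingers": 1},
    {"dx": 1,"dy": 12,"dz": -4,"turn": 0,"fingers": 1},
    {"dx": 1,"dy": 14,"dz": -10,"turn": 0,"fingers": 1},
    {"dx": 0,"dy": 8,"dz": -6,"turn": 0,"fingers": 1},
  ],
)

```text
clock: 6.05
position: [0.6819, 0.1835, 0.0711]
ee_rot: [-0.007, 0.998, -0.05, 0.026]
contact_force: [0.3, 1.7, -0.5]
width: 0.0002
```

```bash
cat > clips.py <<'E'
from h import *
import sys
s=get_state(); print(s["position"],s["ee_rot"],s["contact_force"])
for n in("top","scene"):
    im=get_image(n)
    for l in("clip_left_tab","clip_right_tab","lid_grip"):
        print(n,l,[(round(d["p"],2),np.round(d["xy"]).tolist(),int(d["region"].sum())) for d in masks_of(im,l)[:2]])
c=im["pixels"][160:270,280:440,::-1]; cv2.imwrite("pics/%s.png"%sys.argv[1],cv2.resize(c,None,fx=4,fy=4,interpolation=2))
E
python3 clips.py s3
```

```text
[0.6818924  0.18346916 0.07112529] [-0.00691505  0.99838976 -0.04992036  0.02603911] [ 0.30394937  1.71040827 -0.54355996]
top clip_left_tab [(0.36, [152.0, 194.0], 351)]
top clip_right_tab [(0.68, [354.0, 182.0], 195)]
top lid_grip [(0.63, [310.0, 184.0], 3914)]
scene clip_left_tab [(0.26, [354.0, 210.0], 2512)]
scene clip_right_tab []
scene lid_grip [(0.77, [356.0, 208.0], 2490)]
```

The left tab is no longer detected where it was, so the clip is probably open. I'll view both clips together after doing the right one.

>>> play_rows(
  series=[
    {"dx": 0,"dy": 0,"dz": 40,"turn": 0,"fingers": 1},
    {"dx": 0,"dy": -5,"dz": 40,"turn": 0,"fingers": 1},
    {"dx": -4,"dy": -35,"dz": 5,"turn": 0,"fingers": 1},
    {"dx": -4,"dy": -35,"dz": 0,"turn": 0,"fingers": 1},
    {"dx": -4,"dy": -35,"dz": 0,"turn": 0,"fingers": 1},
    {"dx": -4,"dy": -35,"dz": 0,"turn": 0,"fingers": 1},
    {"dx": -4,"dy": -35,"dz": 0,"turn": 0,"fingers": 1},
    {"dx": -4,"dy": -30,"dz": 0,"turn": 0,"fingers": 1},
    {"dx": 0,"dy": -10,"dz": 0,"turn": 0,"fingers": 1},
    {"dx": 0,"dy": 0,"dz": 0,"turn": 0,"fingers": 1},
  ],
)

```text
clock: 7.28
position: [0.6565, -0.0539, 0.1644]
ee_rot: [-0.005, 0.998, -0.053, 0.03]
contact_force: [1.5, 1.1, -0.2]
width: -0.0002
```

>>> play_rows(
  series=[
    {"dx": 0,"dy": 2,"dz": -30,"turn": 0,"fingers": 1},
    {"dx": 0,"dy": 0,"dz": -25,"turn": 0,"fingers": 1},
    {"dx": 0,"dy": 0,"dz": -10,"turn": 0,"fingers": 1},
    {"dx": 0,"dy": 0,"dz": 0,"turn": 0,"fingers": 1},
  ],
)

```text
clock: 7.62
position: [0.6586, -0.0515, 0.1009]
ee_rot: [-0.006, 0.998, -0.055, 0.034]
contact_force: [0.7, 0.4, -1.0]
width: -0.0001
```

>>> play_rows(
  series=[
    {"dx": 0,"dy": 0,"dz": -12,"turn": 0,"fingers": 1},
    {"dx": -1,"dy": -10,"dz": 0,"turn": 0,"fingers": 1},
    {"dx": -1,"dy": -10,"dz": 0,"turn": 0,"fingers": 1},
    {"dx": -1,"dy": -10,"dz": 0,"turn": 0,"fingers": 1},
  ],
)

```text
clock: 7.95
position: [0.6573, -0.0781, 0.0911]
ee_rot: [-0.007, 0.998, -0.052, 0.035]
contact_force: [-0.8, 0.6, -0.2]
width: -0.0003
```

>>> play_rows(
  series=[
    {"dx": -1,"dy": -11,"dz": -3,"turn": 0,"fingers": 1},
    {"dx": -1,"dy": -12,"dz": -5,"turn": 0,"fingers": 1},
    {"dx": -1,"dy": -14,"dz": -10,"turn": 0,"fingers": 1},
    {"dx": 0,"dy": -8,"dz": -6,"turn": 0,"fingers": 1},
  ],
)

```text
clock: 8.28
position: [0.6573, -0.1289, 0.0727]
ee_rot: [-0.006, 0.998, -0.052, 0.04]
contact_force: [-0.4, 0.2, 0.2]
width: 0.0
```

>>> play_rows(
  series=[
    {"dx": 0,"dy": 0,"dz": 40,"turn": 0,"fingers": 1},
    {"dx": -8,"dy": 4,"dz": 40,"turn": 0,"fingers": 0.5},
    {"dx": -20,"dy": 10,"dz": 40,"turn": 0,"fingers": -1},
    {"dx": -25,"dy": 30,"dz": 40,"turn": 0,"fingers": -1},
    {"dx": -25,"dy": 30,"dz": 20,"turn": 0,"fingers": -1},
  ],
)

```text
clock: 8.7
position: [0.5829, -0.0738, 0.2352]
ee_rot: [-0.006, 0.998, -0.06, 0.033]
contact_force: [0.2, 0.4, -0.1]
width: 0.0482
```

```bash
python3 clips.py s4
```

```text
[ 0.58289351 -0.07382455  0.23520777] [-0.00570935  0.99765872 -0.05955832  0.03312546] [ 0.22050825  0.36670573 -0.05701251]
top clip_left_tab [(0.65, [261.0, 180.0], 239)]
top clip_right_tab []
top lid_grip []
scene clip_left_tab [(0.44, [321.0, 196.0], 98), (0.35, [246.0, 157.0], 361)]
scene clip_right_tab [(0.86, [386.0, 250.0], 207)]
scene lid_grip [(0.86, [354.0, 212.0], 2429)]
```

View pics/s4.png

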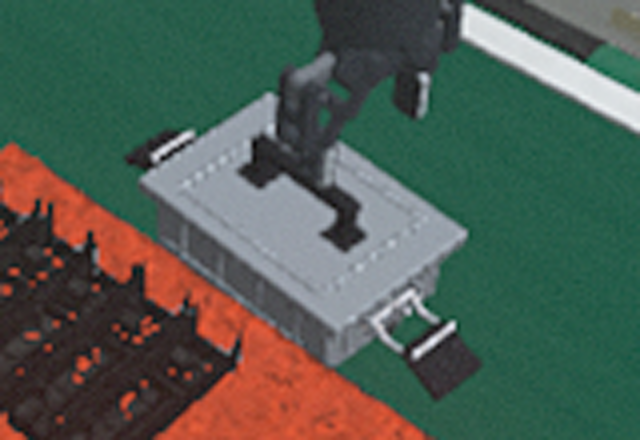

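Both clips are swung down, with the left tab at (155,150) and the right at (445,360) in the crop. Next is the bar grasp.

>>> play_rows(
  series=[
    {"dx": 20,"dy": 25,"dz": -18,"turn": 0.005,"fingers": -1},
    {"dx": 20,"dy": 25,"dz": -18,"turn": 0.005,"fingers": -1},
    {"dx": 20,"dy": 25,"dz": -18,"turn": 0.005,"fingers": -1},
    {"dx": 18,"dy": 20,"dz": -10,"turn": 0.005,"fingers": -1},
    {"dx": 0,"dy": 0,"dz": 0,"turn": 0,"fingers": -1},
  ],
)

```text
clock: 9.52
position: [0.6636, 0.02, 0.1578]
ee_rot: [-0.006, 0.998, -0.053, 0.026]
contact_force: [0.9, -0.5, 0.5]
width: 0.0851
```

>>> play_rows(
  series=[
    {"dx": 0,"dy": 5,"dz": -25,"turn": 0,"fingers": -1},
    {"dx": 0,"dy": 0,"dz": -25,"turn": 0,"fingers": -1},
    {"dx": 0,"dy": 0,"dz": -10,"turn": 0,"fingers": -1},
    {"dx": 0,"dy": 0,"dz": 0,"turn": 0,"fingers": -1},
  ],
)

```text
clock: 9.85
position: [0.665, 0.0241, 0.0892]
ee_rot: [-0.005, 0.998, -0.052, 0.023]
contact_force: [-0.8, -0.1, 0.0]
width: 0.0856
```

>>> play_rows(
  series=[
    {"dx": 0,"dy": 0,"dz": 5,"turn": 0,"fingers": 1},
    {"dx": 0,"dy": 0,"dz": 0,"turn": 0,"fingers": 1},
    {"dx": 0,"dy": 0,"dz": 0,"turn": 0,"fingers": 1},
    {"dx": 0,"dy": 0,"dz": 0,"turn": 0,"fingers": 1},
    {"dx": 0,"dy": 0,"dz": 0,"turn": 0,"fingers": 1},
    {"dx": 0,"dy": 0,"dz": 0,"turn": 0,"fingers": 1},
  ],
  squeeze=60,
)

```text
clock: 10.35
position: [0.6675, 0.021, 0.0987]
ee_rot: [-0.005, 0.998, -0.054, 0.025]
contact_force: [0.4, -0.0, -0.1]
width: 0.0123
```

>>> play_rows(
  series=[
    {"dx": 0,"dy": 0,"dz": 0,"turn": 0,"fingers": 1},
    {"dx": 0,"dy": 0,"dz": 0,"turn": 0,"fingers": 1},
  ],
)

```text
clock: 10.52
position: [0.6682, 0.0209, 0.1003]
ee_rot: [-0.005, 0.998, -0.054, 0.027]
contact_force: [-0.2, 0.2, 0.1]
width: -0.0001
```

Run:
```python
from h import *
s=get_state();print(s["position"],s["width"],s["contact_force"])
im=get_image("wrist");save(im,"w5.png")
```

```text
[0.66821298 0.02086824 0.10034854] -0.00011580239719946295 [-0.22452574  0.21348725  0.05921264]
```

View pics/w5.png

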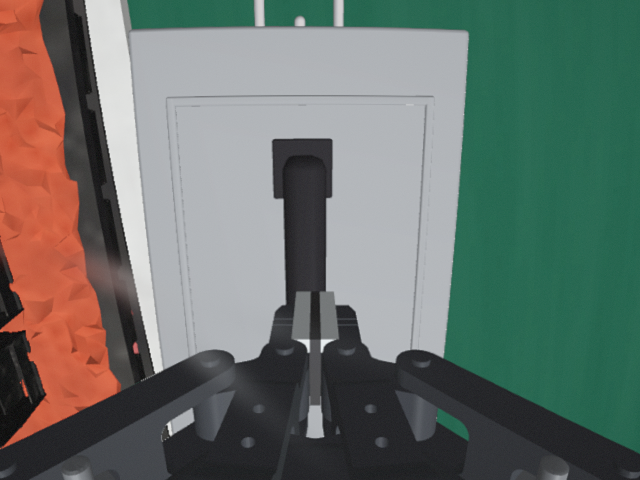

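The fingers shut fully with nothing between them (tips around (315,292), bar at (305,230)). I need to work out why before retrying.

Run:
```python
from h import *
from scipy.spatial.transform import Rotation as Ro
s=get_state();im=get_image("wrist")
q=s["ee_rot"];R=Ro.from_quat([*q[1:],q[0]]).as_matrix();p=s["position"]
for t in [(0,0,0),(0,0,.011),(0,-.011,.011),(0,.011,.011),(0,-.011,-.019),(.015,-.011,.011),(-.015,-.011,.011)]: print(t,proj(im,p+R@np.array(t),s).round(0)[0])
print("R z",R[:,2],"p",p)
a=-.10;ex=np.array([np.cos(a),np.sin(a),0]);ey=np.array([-np.sin(a),np.cos(a),0]);c=np.array([.664,.026,0])
for x,y,z in [(0,52,104),(0,52,110),(-8,30,110),(8,30,110),(0,0,110),(0,0,98),(-72,103,73),(72,103,73)]:
    print((x,y,z),proj(im,c+ex*x/1e3+ey*y/1e3+[0,0,z/1e3],s).round(0)[0])
for l in("lid_grip",):
  for n in ("wrist",): print([(d["p"],d["xy"]) for d in masks_of(im,l)])
```

```text
(0, 0, 0) [318. 294.]
(0, 0, 0.011) [318. 283.]
(0, -0.011, 0.011) [318. 259.]
(0, 0.011, 0.011) [318. 307.]
(0, -0.011, -0.019) [319. 287.]
(0.015, -0.011, 0.011) [353. 259.]
(-0.015, -0.011, 0.011) [283. 259.]
R z [ 0.0538966   0.00662102 -0.99852457] p [0.66821551 0.02091753 0.10033569]
(0, 52, 104) [305. 153.]
(0, 52, 110) [306. 154.]
(-8, 30, 110) [284. 216.]
(8, 30, 110) [328. 215.]
(0, 0, 110) [307. 293.]
(0, 0, 98) [306. 281.]
(-72, 103, 73) [126.  27.]
(72, 103, 73) [471.  26.]
[(0.61, [298.1, 175.2])]
```

>>> play_rows(
  series=[
    {"dx": -3,"dy": 4,"dz": -4,"turn": 0,"fingers": 1},
    {"dx": 0,"dy": 0,"dz": -3,"turn": 0,"fingers": 1},
  ],
)

```text
clock: 10.83
position: [0.6649, 0.0254, 0.0931]
ee_rot: [-0.005, 0.998, -0.054, 0.027]
contact_force: [-8.3, 4.1, 24.6]
width: 0.0003
```

Contact with the bar top came at TCP z ≈ 0.094, where the bar top is at 0.1105. So the real fingertips sit about 16 mm behind the reported TCP, not 11 mm ahead as stated; the wrist picture also shows them shorter. I'll use this offset from here on and regrasp lower.

>>> play_rows(
  series=[
    {"dx": 0,"dy": 0,"dz": 25,"turn": 0,"fingers": -1},
    {"dx": 0,"dy": 0,"dz": 0,"turn": 0,"fingers": -1},
    {"dx": 0,"dy": 0,"dz": 0,"turn": 0,"fingers": -1},
    {"dx": 0,"dy": 0,"dz": 0,"turn": 0,"fingers": -1},
    {"dx": 0,"dy": 0,"dz": 0,"turn": 0,"fingers": -1},
    {"dx": 0,"dy": 0,"dz": -20,"turn": 0,"fingers": -1},
    {"dx": 0,"dy": 0,"dz": -20,"turn": 0,"fingers": -1},
    {"dx": 0,"dy": 0,"dz": -5,"turn": 0,"fingers": -1},
    {"dx": 0,"dy": 0,"dz": 0,"turn": 0,"fingers": -1},
  ],
)

```text
clock: 11.58
position: [0.6632, 0.0267, 0.0689]
ee_rot: [-0.005, 0.998, -0.053, 0.025]
contact_force: [0.9, -0.2, 0.2]
width: 0.0852
```

>>> play_rows(
  series=[
    {"dx": 0,"dy": 0,"dz": 1,"turn": 0,"fingers": 1},
    {"dx": 0,"dy": 0,"dz": 0,"turn": 0,"fingers": 1},
    {"dx": 0,"dy": 0,"dz": 0,"turn": 0,"fingers": 1},
    {"dx": 0,"dy": 0,"dz": -1,"turn": 0,"fingers": 1},
    {"dx": 0,"dy": 0,"dz": 0,"turn": 0,"fingers": 1},
    {"dx": 0,"dy": 0,"dz": -1,"turn": 0,"fingers": 1},
    {"dx": 0,"dy": 0,"dz": 0,"turn": 0,"fingers": 1},
  ],
)

```text
clock: 12.17
position: [0.6654, 0.0264, 0.0719]
ee_rot: [-0.005, 0.998, -0.053, 0.028]
contact_force: [-0.8, -0.8, -1.2]
width: 0.0144
```

>>> play_rows(
  series=[
    {"dx": 0,"dy": 0,"dz": 0,"turn": 0,"fingers": 1},
    {"dx": 0,"dy": 0,"dz": 2,"turn": 0,"fingers": 1},
  ],
)

```text
clock: 12.33
position: [0.6648, 0.0265, 0.0734]
ee_rot: [-0.005, 0.998, -0.053, 0.027]
contact_force: [-0.1, 0.1, -2.2]
width: 0.0148
```

>>> play_rows(
  series=[
    {"dx": 0,"dy": 0,"dz": 6,"turn": 0,"fingers": 1},
    {"dx": 0,"dy": 0,"dz": 8,"turn": 0,"fingers": 1},
    {"dx": 0,"dy": 0,"dz": 10,"turn": 0,"fingers": 1},
    {"dx": 0,"dy": 0,"dz": 12,"turn": 0,"fingers": 1},
  ],
  squeeze=80,
)

```text
clock: 12.67
position: [0.6621, 0.0266, 0.1079]
ee_rot: [-0.005, 0.998, -0.053, 0.023]
contact_force: [0.4, 0.1, -3.5]
width: 0.0144
```

>>> play_rows(
  series=[
    {"dx": 0,"dy": 0,"dz": 20,"turn": 0,"fingers": 1},
    {"dx": 0,"dy": -15,"dz": 8,"turn": 0.01,"fingers": 1},
    {"dx": 1,"dy": -28,"dz": 0,"turn": 0.01,"fingers": 1},
    {"dx": 1,"dy": -33,"dz": 0,"turn": 0.01,"fingers": 1},
    {"dx": 1,"dy": -33,"dz": 0,"turn": 0.01,"fingers": 1},
    {"dx": 1,"dy": -33,"dz": 0,"turn": 0.01,"fingers": 1},
    {"dx": 1,"dy": -33,"dz": 0,"turn": 0.01,"fingers": 1},
    {"dx": 1,"dy": -33,"dz": 0,"turn": 0.01,"fingers": 1},
    {"dx": 1,"dy": -33,"dz": 0,"turn": 0.01,"fingers": 1},
    {"dx": 1,"dy": -30,"dz": 0,"turn": 0.01,"fingers": 1},
    {"dx": 0,"dy": -10,"dz": 0,"turn": 0,"fingers": 1},
    {"dx": 0,"dy": 0,"dz": 0,"turn": 0,"fingers": 1},
  ],
)

```text
clock: 13.67
position: [0.6703, -0.2646, 0.1539]
ee_rot: [-0.005, 1.0, -0.003, 0.029]
contact_force: [-0.0, -0.1, -3.1]
width: 0.0142
```

>>> play_rows(
  series=[
    {"dx": 0,"dy": -9,"dz": -20,"turn": 0,"fingers": 1},
    {"dx": 0,"dy": -9,"dz": -30,"turn": 0,"fingers": 1},
    {"dx": 0,"dy": 0,"dz": -30,"turn": 0,"fingers": 1},
    {"dx": 0,"dy": 0,"dz": -20,"turn": 0,"fingers": 1},
    {"dx": 0,"dy": 0,"dz": -10,"turn": 0,"fingers": 1},
    {"dx": 0,"dy": 0,"dz": 0,"turn": 0,"fingers": 1},
  ],
)

```text
clock: 14.17
position: [0.6718, -0.2783, 0.047]
ee_rot: [-0.006, 0.999, -0.003, 0.033]
contact_force: [-0.2, 1.1, -3.6]
width: 0.0146
```

>>> play_rows(
  series=[
    {"dx": 0,"dy": 0,"dz": -15,"turn": 0,"fingers": 1},
    {"dx": 0,"dy": 0,"dz": -8,"turn": 0,"fingers": 1},
    {"dx": 0,"dy": 0,"dz": -4,"turn": 0,"fingers": 1},
    {"dx": 0,"dy": 0,"dz": -2,"turn": 0,"fingers": 1},
  ],
)

```text
clock: 14.5
position: [0.6747, -0.2753, 0.0219]
ee_rot: [-0.005, 0.999, -0.002, 0.035]
contact_force: [0.3, 1.0, -2.8]
width: 0.0141
```

>>> play_rows(
  series=[
    {"dx": -2,"dy": 0,"dz": -4,"turn": 0,"fingers": 1},
    {"dx": -1,"dy": 0,"dz": -3,"turn": 0,"fingers": 1},
  ],
)

```text
clock: 14.67
position: [0.6733, -0.2754, 0.017]
ee_rot: [-0.005, 0.999, -0.001, 0.037]
contact_force: [-0.6, 0.4, -2.7]
width: 0.0144
```

>>> play_rows(
  series=[
    {"dx": 0,"dy": 0,"dz": -4,"turn": 0,"fingers": 1},
    {"dx": 0,"dy": 0,"dz": -3,"turn": 0,"fingers": 1},
  ],
)

```text
clock: 14.83
position: [0.6741, -0.2758, 0.0113]
ee_rot: [-0.004, 0.999, -0.001, 0.038]
contact_force: [1.7, 0.7, 1.4]
width: 0.0143
```

>>> play_rows(
  series=[
    {"dx": 0,"dy": 0,"dz": -2,"turn": 0,"fingers": 1},
    {"dx": 0,"dy": 0,"dz": 0,"turn": 0,"fingers": -1},
    {"dx": 0,"dy": 0,"dz": 0,"turn": 0,"fingers": -1},
    {"dx": 0,"dy": 0,"dz": 0,"turn": 0,"fingers": -1},
    {"dx": 0,"dy": 0,"dz": 0,"turn": 0,"fingers": -1},
    {"dx": 0,"dy": 0,"dz": 0,"turn": 0,"fingers": -1},
  ],
)

```text
clock: 15.33
position: [0.6764, -0.2774, 0.0123]
ee_rot: [-0.002, 0.999, -0.001, 0.041]
contact_force: [-0.0, -0.3, 0.2]
width: 0.0738
```

Released. I'll go up and back over the case, then look.

>>> play_rows(
  series=[
    {"dx": 0,"dy": 0,"dz": 30,"turn": 0,"fingers": -1},
    {"dx": 0,"dy": 0,"dz": 40,"turn": 0,"fingers": -1},
    {"dx": -10,"dy": 0,"dz": 40,"turn": 0,"fingers": -1},
    {"dx": -15,"dy": 10,"dz": 40,"turn": 0,"fingers": -1},
    {"dx": -15,"dy": 30,"dz": 30,"turn": -0.01,"fingers": -1},
    {"dx": -15,"dy": 33,"dz": 10,"turn": -0.02,"fingers": -1},
    {"dx": -10,"dy": 33,"dz": 0,"turn": -0.02,"fingers": -1},
    {"dx": 0,"dy": 33,"dz": 0,"turn": -0.02,"fingers": -1},
    {"dx": 0,"dy": 33,"dz": 0,"turn": -0.02,"fingers": -1},
    {"dx": 0,"dy": 33,"dz": 0,"turn": -0.02,"fingers": -1},
    {"dx": 0,"dy": 33,"dz": 0,"turn": 0,"fingers": -1},
  ],
)

```text
clock: 16.25
position: [0.6079, -0.0419, 0.2075]
ee_rot: [0.002, 0.997, -0.066, 0.045]
contact_force: [-0.1, -0.7, -0.5]
width: 0.0856
```

Run:
```python
from h import *
s=get_state();print(s["position"],s["ee_rot"])
im=get_image("wrist")
for l,z in(("pump_centre",.052),):
    for d in masks_of(im,l)[:3]:
        k,_=cv2.findContours(d["region"].astype(np.uint8),0,1); k=max(k,key=cv2.contourArea)
        P=ray(im,k.reshape(-1,2),z,s); print(l,d["p"],d["xy"],cv2.minAreaRect(P[:,:2].astype(np.float32)*1000))
t=get_image("top")
for l,z in(("lid_grip",.029),("tray_floor",.022),("glue_bottle",.058),("standing_pump",.075),("pump_centre",.052)):
    for d in masks_of(t,l)[:2]:
        k,_=cv2.findContours(d["region"].astype(np.uint8),0,1); k=max(k,key=cv2.contourArea)
        P=ray(t,k.reshape(-1,2),z); print(l,d["p"],d["xy"],cv2.minAreaRect(P[:,:2].astype(np.float32)*1000))
a=im["pixels"][:,:,::-1][:,:,:]; a=cv2.resize(a,(560,420)); b=cv2.resize(t["pixels"][120:330,250:530,::-1],(560,420))
cv2.imwrite("pics/c6.png",cv2.resize(np.vstack([a,b])[:, :],(400,600)))
cv2.imwrite("pics/c6.png",cv2.resize(np.hstack([a,b]),(800,300)))
```

```text
[ 0.60788326 -0.04194539  0.20745279] [ 0.0018842   0.99683534 -0.0657576   0.04462848]
pump_centre 0.91 [357.9, 102.6] ((661.9483032226562, 26.521282196044922), (148.86805725097656, 49.68074417114258), 82.57987976074219)
lid_grip 0.71 [417.8, 181.0] ((670.4857177734375, -268.03485107421875), (147.42083740234375, 208.5689697265625), 0.9356210827827454)
tray_floor 0.7 [471.8, 249.1] ((476.9432373046875, -412.53076171875), (113.07805633544922, 207.615234375), 15.7760648727417)
glue_bottle 0.76 [488.9, 287.4] ((370.8045349121094, -445.5979309082031), (57.69374465942383, 40.29079818725586), 88.8672866821289)
standing_pump 0.79 [490.4, 190.4] ((628.5602416992188, -451.51416015625), (59.76498794555664, 110.90360260009766), 33.445350646972656)
standing_pump 0.16 [260.2, 177.9] ((670.9859008789062, 159.37094116210938), (56.68033218383789, 46.68168258666992), 89.03199005126953)
pump_centre 0.58 [294.3, 182.3] ((670.9364013671875, 74.59912872314453), (66.06954956054688, 53.57078170776367), 82.6788330078125)
pump_centre 0.36 [261.5, 177.9] ((676.37451171875, 169.88433837890625), (38.90842056274414, 47.70170211791992), 85.24958038330078)
```

View pics/c6.png

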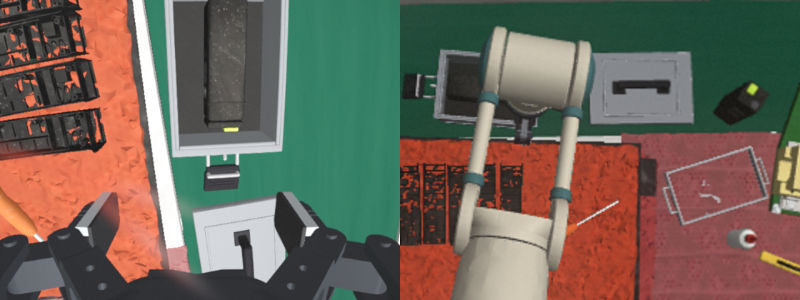

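The lid lies flat at about (0.672, -0.27) with the handle up, clear of the clip and the standing pump. The pump shows in the case at (228,60) in the left panel. I'll move over it and measure.

>>> play_rows(
  series=[
    {"dx": 26,"dy": 33,"dz": 0,"turn": 0,"fingers": -1},
    {"dx": 26,"dy": 31,"dz": 0,"turn": 0,"fingers": -1},
    {"dx": 0,"dy": 0,"dz": 0,"turn": 0,"fingers": -1},
  ],
)

```text
clock: 16.9
position: [0.6614, 0.0145, 0.2062]
ee_rot: [0.003, 0.996, -0.071, 0.044]
contact_force: [0.5, -0.6, 0.3]
width: 0.0854
```

Run:
```python
from h import *
s=get_state();print(s["position"],s["ee_rot"],s["qpos"])
im=get_image("wrist");save(im,"w7.png")
d=masks_of(im,"pump_centre")[0]; m=d["region"].astype(np.uint8); print(d["p"],d["xy"])
k,_=cv2.findContours(m,0,1); k=max(k,key=cv2.contourArea)
for z in(.052,.029): print(cv2.minAreaRect(ray(im,k.reshape(-1,2),z,s)[:,:2].astype(np.float32)*1000))
a=im["pixels"][:,:,::-1].copy(); cv2.drawContours(a,[k],-1,(0,0,255),1); cv2.imwrite("pics/w7.png",a)
```

```text
[0.66136434 0.01452625 0.2061923 ] [ 0.00284161  0.99648872 -0.07146311  0.04353363] [-0.08028723  0.36180547  1.4001148  -0.00511819  1.29253408  0.06408883]
0.68 [300.7, 183.1]
((665.3222045898438, 28.821365356445312), (151.6867218017578, 46.201499938964844), 82.5829849243164)
((665.9816284179688, 24.629436492919922), (162.81060791015625, 49.589622497558594), 82.58291625976562)
```

View pics/w7.png

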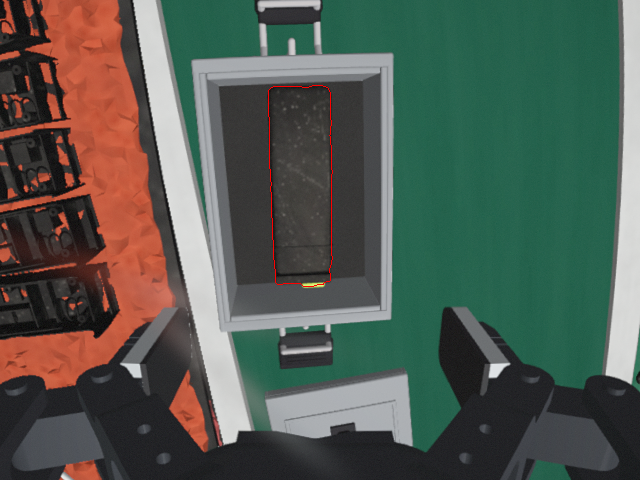

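The pump's outline (270–330, 86–283) gives a centre of about (0.665, 0.028) and yaw -0.13. I'll narrow the opening to about 65 mm so the fingers fit inside the case.

>>> play_rows(
  series=[
    {"dx": 3,"dy": 7,"dz": -30,"turn": 0.007,"fingers": -0.55},
    {"dx": 2,"dy": 6,"dz": -35,"turn": 0.006,"fingers": -0.55},
    {"dx": 0,"dy": 0,"dz": -35,"turn": 0,"fingers": -0.55},
    {"dx": 0,"dy": 0,"dz": -20,"turn": 0,"fingers": -0.55},
    {"dx": 0,"dy": 0,"dz": 0,"turn": 0,"fingers": -0.55},
  ],
)

```text
clock: 17.42
position: [0.6618, 0.0156, 0.0853]
ee_rot: [0.007, 0.997, -0.069, 0.044]
contact_force: [-0.9, -0.1, -0.7]
width: 0.0663
```

>>> play_rows(
  series=[
    {"dx": 6,"dy": 12,"dz": -12,"turn": 0,"fingers": -0.55},
    {"dx": 0,"dy": 0,"dz": -10,"turn": 0,"fingers": -0.55},
    {"dx": 0,"dy": 0,"dz": 0,"turn": 0,"fingers": -0.55},
  ],
)

```text
clock: 17.67
position: [0.6675, 0.0244, 0.0632]
ee_rot: [0.007, 0.996, -0.071, 0.044]
contact_force: [-0.5, -0.4, -1.2]
width: 0.0665
```

>>> play_rows(
  series=[
    {"dx": 0,"dy": 3,"dz": -20,"turn": 0.008,"fingers": -0.55},
    {"dx": 0,"dy": 0,"dz": -18,"turn": 0,"fingers": -0.55},
    {"dx": 0,"dy": 0,"dz": 0,"turn": 0,"fingers": -0.55},
  ],
)

```text
clock: 17.92
position: [0.6711, 0.0263, 0.0288]
ee_rot: [0.007, 0.997, -0.067, 0.048]
contact_force: [-0.5, 0.2, 0.3]
width: 0.0661
```

>>> play_rows(
  series=[
    {"dx": -4,"dy": 2,"dz": -14,"turn": 0,"fingers": -0.55},
    {"dx": -1,"dy": 0,"dz": -12,"turn": 0,"fingers": -0.55},
  ],
)

```text
clock: 18.08
position: [0.6701, 0.0276, 0.0075]
ee_rot: [0.007, 0.996, -0.067, 0.053]
contact_force: [-2.2, 0.7, 20.3]
width: 0.0663
```

>>> play_rows(
  series=[
    {"dx": 0,"dy": 0,"dz": 4,"turn": 0,"fingers": -0.55},
  ],
)

```text
clock: 18.17
position: [0.6696, 0.0275, 0.0117]
ee_rot: [0.007, 0.996, -0.067, 0.052]
contact_force: [-0.2, -0.1, 0.6]
width: 0.066
```

Run:
```python
from h import *
s=get_state();print(s["position"],s["ee_rot"],s["contact_force"],s["moment"],s["width"])
im=get_image("wrist"); t=get_image("scene")
a=cv2.resize(im["pixels"][:,:,::-1],(533,400)); b=cv2.resize(t["pixels"][150:280,290:430,::-1],(431,400),interpolation=2)
cv2.imwrite("pics/w8.png",cv2.resize(np.hstack([a,b]),(800,332)))
```

```text
[0.66963958 0.02753163 0.01165299] [ 0.00744328  0.99634514 -0.06698962  0.05247237] [-0.18878152 -0.1446629   0.58349664] [ 0.02590741  0.04356052 -0.01571024] 0.06600732972073063
```

View pics/w8.png

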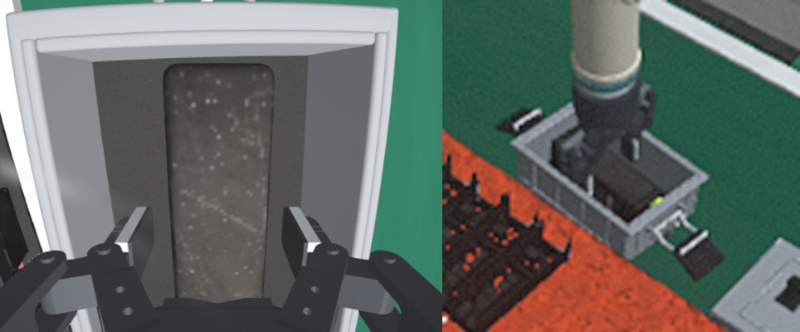

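Linkage knuckles next to the rim explain the 20 N; it's free again at 0.0117. The pads straddle the pump about evenly. I'll close here while lowering slightly.

>>> play_rows(
  series=[
    {"dx": -1,"dy": 0,"dz": 0,"turn": 0,"fingers": -0.3},
    {"dx": 0,"dy": 0,"dz": -3,"turn": 0,"fingers": -0.3},
    {"dx": 0,"dy": 0,"dz": -3,"turn": 0,"fingers": 1},
    {"dx": 0,"dy": 0,"dz": 0,"turn": 0,"fingers": 1},
    {"dx": 0,"dy": 0,"dz": 0,"turn": 0,"fingers": 1},
    {"dx": 0,"dy": 0,"dz": 0,"turn": 0,"fingers": 1},
  ],
  squeeze=80,
)

```text
clock: 18.77
position: [0.6724, 0.0269, 0.0135]
ee_rot: [0.008, 0.996, -0.067, 0.058]
contact_force: [-0.3, -0.6, -2.7]
width: 0.0453
```

>>> play_rows(
  series=[
    {"dx": 0,"dy": 0,"dz": 15,"turn": 0,"fingers": 1},
    {"dx": -2,"dy": 0,"dz": 25,"turn": 0,"fingers": 1},
    {"dx": -2,"dy": 0,"dz": 30,"turn": 0,"fingers": 1},
    {"dx": 0,"dy": 0,"dz": 30,"turn": 0,"fingers": 1},
    {"dx": 0,"dy": 0,"dz": 30,"turn": 0,"fingers": 1},
  ],
)

```text
clock: 19.18
position: [0.658, 0.0271, 0.1329]
ee_rot: [0.008, 0.997, -0.067, 0.043]
contact_force: [0.7, -0.2, -2.4]
width: 0.0456
```

>>> play_rows(
  series=[
    {"dx": -6,"dy": -15,"dz": 12,"turn": 0.02,"fingers": 1},
    {"dx": -12,"dy": -28,"dz": 6,"turn": 0.03,"fingers": 1},
    {"dx": -13,"dy": -31,"dz": 0,"turn": 0.03,"fingers": 1},
    {"dx": -13,"dy": -31,"dz": 0,"turn": 0.03,"fingers": 1},
    {"dx": -13,"dy": -31,"dz": 0,"turn": 0.03,"fingers": 1},
    {"dx": -13,"dy": -31,"dz": 0,"turn": 0.03,"fingers": 1},
    {"dx": -13,"dy": -31,"dz": 0,"turn": 0.03,"fingers": 1},
    {"dx": -13,"dy": -31,"dz": 0,"turn": 0.03,"fingers": 1},
    {"dx": -13,"dy": -31,"dz": 0,"turn": 0.03,"fingers": 1},
    {"dx": -13,"dy": -31,"dz": 0,"turn": 0.03,"fingers": 1},
    {"dx": -13,"dy": -31,"dz": 0,"turn": 0.03,"fingers": 1},
    {"dx": -13,"dy": -28,"dz": 0,"turn": 0.03,"fingers": 1},
    {"dx": -10,"dy": -20,"dz": 0,"turn": 0.02,"fingers": 1},
    {"dx": 0,"dy": 0,"dz": 0,"turn": 0,"fingers": 1},
  ],
)

```text
clock: 20.35
position: [0.4936, -0.3563, 0.1507]
ee_rot: [-0.003, 0.99, 0.13, 0.047]
contact_force: [0.2, -0.0, -2.5]
width: 0.0456
```

Run:
```python
from h import *
s=get_state();q=s["ee_rot"];print(s["position"],q,2*np.arctan2(q[2],q[1]),s["qpos"],s["width"])
im=get_image("wrist");a=im["pixels"][:,:,::-1].copy()
c=np.array([.476,-.414,.022]);an=.28;ex=np.array([np.cos(an),np.sin(an),0]);ey=np.array([-np.sin(an),np.cos(an),0])
P=[c+ex*x+ey*y for x,y in((-.05,-.086),(.05,-.086),(.05,.086),(-.05,.086))]
cv2.polylines(a,[proj(im,P,s).astype(np.int32)],True,(0,0,255),1); cv2.imwrite("pics/w9.png",a)
for d in masks_of(im,"pump_centre")[:1]: print(d["p"],d["xy"],d["region"].sum())
```

```text
[ 0.49356623 -0.35628832  0.15067705] [-0.00331483  0.99032451  0.13045193  0.04720883] 0.26194477754879913 [-0.78958119  0.3331541   1.58784667  0.08599037  1.16991375 -1.08309232] 0.04559143068338157
0.65 [315.1, 254.8] 49471
```

View pics/w9.png

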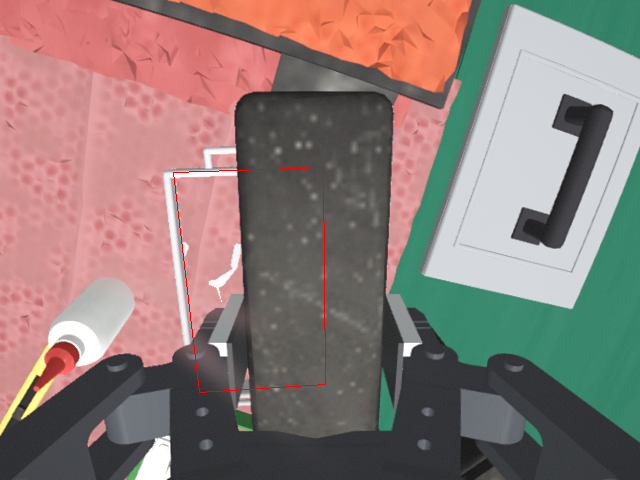

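The wrist view shows the held pump centred and in line with the jaws. The tray's near rim is about 10 px below my drawn estimate, so I shift the tray centre to (0.475, -0.417). Aim a few mm on the rear side, away from the glue bottle.

>>> play_rows(
  series=[
    {"dx": -6,"dy": -28,"dz": -10,"turn": 0.009,"fingers": 1},
    {"dx": -6,"dy": -28,"dz": -20,"turn": 0.009,"fingers": 1},
    {"dx": 0,"dy": 0,"dz": -20,"turn": 0,"fingers": 1},
    {"dx": 0,"dy": 0,"dz": 0,"turn": 0,"fingers": 1},
  ],
)

```text
clock: 20.78
position: [0.4854, -0.405, 0.0995]
ee_rot: [-0.007, 0.989, 0.142, 0.049]
contact_force: [-0.8, 1.0, -2.9]
width: 0.0458
```

>>> play_rows(
  series=[
    {"dx": -3,"dy": -9,"dz": -20,"turn": 0,"fingers": 1},
    {"dx": 0,"dy": 0,"dz": -20,"turn": 0,"fingers": 1},
    {"dx": 0,"dy": 0,"dz": -8,"turn": 0,"fingers": 1},
    {"dx": 0,"dy": 0,"dz": 0,"turn": 0,"fingers": 1},
  ],
)

```text
clock: 21.12
position: [0.4859, -0.4095, 0.0516]
ee_rot: [-0.008, 0.988, 0.144, 0.05]
contact_force: [-0.7, 0.3, -2.1]
width: 0.0457
```

Run:
```python
from h import *
s=get_state();q=s["ee_rot"];print(s["position"],q,2*np.arctan2(q[2],q[1]),s["contact_force"])
im=get_image("wrist"); t=get_image("scene")
a=cv2.resize(im["pixels"][:,:,::-1],(533,400)); b=cv2.resize(t["pixels"][300:430,380:530,::-1],(462,400),interpolation=2)
cv2.imwrite("pics/w10.png",cv2.resize(np.hstack([a,b]),(800,322)))
```

```text
[ 0.48587294 -0.40950446  0.05161909] [-0.00758622  0.9882207   0.14432447  0.05032639] 0.2900390711051357 [-0.71683001  0.28023254 -2.1291146 ]
```

View pics/w10.png

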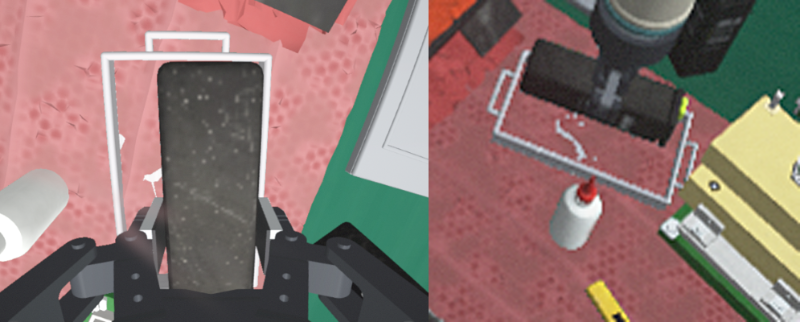

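Run:
```python
from h import *
s=get_state();im=get_image("wrist")
P=ray(im,np.array([[112,60],[262,58],[185,59],[122,220],[104,53],[270,51]])/.669,.022,s)[:,:2];print(P.round(4))
an=.285;ey=np.array([-np.sin(an),np.cos(an)]);ex=np.array([np.cos(an),np.sin(an)])
d=P-s["position"][:2];print("rel tcp: across",(d@ex*1e3).round(1),"along",(d@ey*1e3).round(1))
```

```text
[[ 0.4054 -0.3495]
 [ 0.4968 -0.3209]
 [ 0.4492 -0.3362]
 [ 0.4344 -0.4566]
 [ 0.3997 -0.3467]
 [ 0.5005 -0.315 ]]
rel tcp: across [-60.8  35.  -15.1 -63.  -65.5  40.2] along [ 81.3  83.1  81.7 -29.6  85.6  87.6]
```

>>> play_rows(
  series=[
    {"dx": -6,"dy": -7,"dz": -6,"turn": 0,"fingers": 1},
    {"dx": 0,"dy": 0,"dz": -6,"turn": 0,"fingers": 1},
  ],
)

```text
clock: 21.43
position: [0.483, -0.42, 0.0455]
ee_rot: [-0.002, 0.988, 0.146, 0.054]
contact_force: [0.0, -0.1, -3.2]
width: 0.0455
```

>>> play_rows(
  series=[
    {"dx": -2,"dy": 3,"dz": -15,"turn": 0,"fingers": 1},
    {"dx": 0,"dy": 0,"dz": -8,"turn": 0,"fingers": 1},
  ],
)

```text
clock: 21.6
position: [0.482, -0.419, 0.0242]
ee_rot: [0.0, 0.988, 0.145, 0.055]
contact_force: [-0.6, -0.1, -1.5]
width: 0.0454
```

>>> play_rows(
  series=[
    {"dx": -1,"dy": 2,"dz": -6,"turn": 0,"fingers": 1},
    {"dx": 0,"dy": 0,"dz": -3,"turn": 0,"fingers": 1},
  ],
)

```text
clock: 21.77
position: [0.4805, -0.4172, 0.0141]
ee_rot: [0.0, 0.988, 0.145, 0.055]
contact_force: [-0.4, -0.4, -3.3]
width: 0.0455
```

>>> play_rows(
  series=[
    {"dx": 0,"dy": 0,"dz": -3,"turn": 0,"fingers": 1},
    {"dx": 0,"dy": 0,"dz": -2,"turn": 0,"fingers": 1},
  ],
)

```text
clock: 21.93
position: [0.4806, -0.4173, 0.0098]
ee_rot: [0.0, 0.988, 0.145, 0.055]
contact_force: [-4.1, 4.0, 17.6]
width: 0.0453
```

Contact with the tray floor (17.6 N). I'll open partway, lift straight up and check.

>>> play_rows(
  series=[
    {"dx": 0,"dy": 0,"dz": 1,"turn": 0,"fingers": -0.45},
    {"dx": 0,"dy": 0,"dz": 0,"turn": 0,"fingers": -0.45},
    {"dx": 0,"dy": 0,"dz": 0,"turn": 0,"fingers": -0.45},
    {"dx": 0,"dy": 0,"dz": 0,"turn": 0,"fingers": -0.45},
  ],
)

```text
clock: 22.27
position: [0.4825, -0.4194, 0.0133]
ee_rot: [0.003, 0.988, 0.145, 0.057]
contact_force: [0.3, 0.6, -0.4]
width: 0.0621
```

>>> play_rows(
  series=[
    {"dx": 0,"dy": 0,"dz": 15,"turn": 0,"fingers": -0.45},
    {"dx": 0,"dy": 0,"dz": 30,"turn": 0,"fingers": -0.45},
    {"dx": 0,"dy": 0,"dz": 40,"turn": 0,"fingers": -0.45},
    {"dx": 0,"dy": 0,"dz": 40,"turn": 0,"fingers": -0.45},
    {"dx": -5,"dy": 25,"dz": 40,"turn": 0,"fingers": -0.45},
    {"dx": -5,"dy": 35,"dz": 20,"turn": 0,"fingers": -0.45},
    {"dx": -5,"dy": 38,"dz": 0,"turn": 0,"fingers": -0.45},
    {"dx": -5,"dy": 38,"dz": 0,"turn": 0,"fingers": -0.45},
    {"dx": -5,"dy": 38,"dz": 0,"turn": 0,"fingers": -0.45},
    {"dx": -5,"dy": 38,"dz": 0,"turn": 0,"fingers": -0.45},
    {"dx": 0,"dy": 0,"dz": 0,"turn": 0,"fingers": -0.45},
  ],
)

```text
clock: 23.18
position: [0.4523, -0.2067, 0.2033]
ee_rot: [0.006, 0.988, 0.141, 0.062]
contact_force: [-1.0, -0.6, 0.0]
width: 0.062
```

Run:
```python
from h import *
s=get_state();print(s["clock"],s["position"],s["contact_force"])
t=get_image("top")
def rect(l,z):
    for d in masks_of(t,l)[:2]:
        k,_=cv2.findContours(d["region"].astype(np.uint8),0,1); k=max(k,key=cv2.contourArea)
        print(l,round(d["p"],2),np.round(d["xy"]),cv2.minAreaRect(ray(t,k.reshape(-1,2),z)[:,:2].astype(np.float32)*1000))
for l,z in(("pump_centre",.049),("tray_floor",.022),("lid_grip",.029),("clip_left_tab",.03),("clip_right_tab",.03),("glue_bottle",.058),("standing_pump",.075),("bare_core",.056),("tape_roll",.04)): rect(l,z)
cv2.imwrite("pics/t11.png",cv2.resize(t["pixels"][140:310,130:540,::-1],(800,332),interpolation=2))
```

```text
23.1833 [ 0.45230859 -0.20667352  0.20328447] [-0.99452246 -0.55829408  0.03855507]
pump_centre 0.56 [481. 245.] ((485.71099853515625, -435.3334045410156), (44.748111724853516, 108.19937133789062), 18.110092163085938)
tray_floor 0.71 [489. 232.] ((455.782470703125, -477.5007629394531), (39.37691879272461, 89.20564270019531), 22.294797897338867)
lid_grip 0.85 [418. 183.] ((669.5206909179688, -268.2668762207031), (205.44332885742188, 145.33187866210938), 89.23181915283203)
clip_left_tab 0.53 [262. 177.] ((680.7166137695312, 162.80458068847656), (66.58841705322266, 48.27387619018555), 89.03197479248047)
clip_right_tab 0.89 [362. 188.] ((651.2962036132812, -109.42384338378906), (62.283233642578125, 51.54817199707031), 75.7519302368164)
clip_right_tab 0.34 [260. 179.] ((680.7215576171875, 163.04879760742188), (61.42170333862305, 48.273014068603516), 89.032958984375)
glue_bottle 0.61 [494. 288.] ((367.5891418457031, -465.0332336425781), (20.233430862426758, 37.6246337890625), 64.13679504394531)
standing_pump 0.56 [492. 190.] ((627.8712158203125, -451.92462158203125), (60.677188873291016, 111.31793975830078), 32.47040939331055)
bare_core 0.6 [152. 197.] ((634.2743530273438, 464.208984375), (69.9832992553711, 42.33320999145508), 60.159950256347656)
tape_roll 0.9 [169. 246.] ((493.03924560546875, 410.01654052734375), (93.78687286376953, 71.00714111328125), 75.2255630493164)
tape_roll 0.74 [260. 178.] ((678.6675415039062, 168.42735290527344), (52.74364471435547, 47.91209030151367), 89.06027221679688)
```

View pics/t11.png

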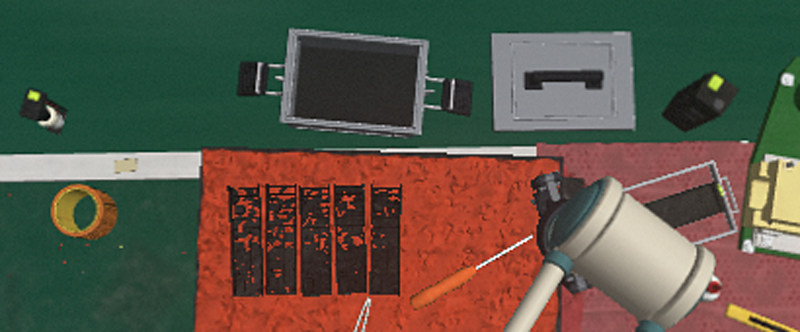

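The lid, clips and bystanders all look right, but the arm hides part of the tray. I'll move clear and check numerically.

>>> play_rows(
  series=[
    {"dx": 0,"dy": 38,"dz": 10,"turn": 0,"fingers": -0.45},
    {"dx": 0,"dy": 38,"dz": 0,"turn": 0,"fingers": -0.45},
    {"dx": 0,"dy": 38,"dz": 0,"turn": 0,"fingers": -0.45},
    {"dx": 0,"dy": 38,"dz": 0,"turn": 0,"fingers": -0.45},
    {"dx": 0,"dy": 38,"dz": 0,"turn": 0,"fingers": -0.45},
    {"dx": 0,"dy": 0,"dz": 0,"turn": 0,"fingers": -0.45},
  ],
)

```text
clock: 24.18
position: [0.4562, -0.0243, 0.2116]
ee_rot: [0.008, 0.989, 0.132, 0.062]
contact_force: [-0.6, 0.3, -0.9]
width: 0.0619
```

Run:
```python
from h import *
for n in("top","scene"):
    t=get_image(n)
    for l,z in(("pump_centre",.049),("tray_floor",.022),("glue_bottle",.058),("lid_grip",.042)):
        for d in masks_of(t,l)[:1]:
            k,_=cv2.findContours(d["region"].astype(np.uint8),0,1); k=max(k,key=cv2.contourArea)
            print(n,l,round(d["p"],2),np.round(d["xy"]),ray(t,d["xy"],z)[0].round(3),cv2.minAreaRect(ray(t,k.reshape(-1,2),z)[:,:2].astype(np.float32)*1000))
    # dark pixels in the tray, pump outline at top face
    c=np.array([.475,-.417]);an=.28;ex=np.array([np.cos(an),np.sin(an)]);ey=np.array([-np.sin(an),np.cos(an)])
    g=np.arange(-60,61,2)/1e3;h=np.arange(-100,101,2)/1e3
    G=np.array([[*(c+ex*a+ey*b),.049] for a in g for b in h])
    p=proj(t,G).round().astype(int);v=t["pixels"][p[:,1],p[:,0]].astype(int).max(1).reshape(len(g),len(h))<75
    A=g[v.sum(1)>40]*1e3;B=h[v.sum(0)>10]*1e3;print(n,"across",A.min(),A.max(),"along",B.min(),B.max())
print(get_state()["clock"],get_state()["contact_force"])
```

```text
top pump_centre 0.72 [476. 250.] [ 0.473 -0.419  0.049] ((477.6680908203125, -409.9566650390625), (46.349517822265625, 161.14657592773438), 17.165422439575195)
top tray_floor 0.71 [478. 258.] [ 0.453 -0.431  0.022] ((476.58941650390625, -412.5135498046875), (109.98747253417969, 204.34408569335938), 16.36826515197754)
top glue_bottle 0.69 [488. 288.] [ 0.371 -0.445  0.058] ((372.2094421386719, -448.3149719238281), (51.91289138793945, 37.67701721191406), 87.58672332763672)
top lid_grip 0.69 [418. 184.] [ 0.661 -0.267  0.042] ((667.389404296875, -266.4595642089844), (142.29859924316406, 201.45724487304688), 0.0774577260017395)
top across -18.0 26.0 along -72.0 100.0
scene pump_centre 0.75 [448. 348.] [ 0.465 -0.423  0.049] ((464.2527770996094, -423.8799133300781), (67.51985931396484, 154.16891479492188), 16.994321823120117)
scene tray_floor 0.83 [444. 358.] [ 0.451 -0.425  0.022] ((470.6105041503906, -416.359130859375), (120.33435821533203, 190.91189575195312), 15.627963066101074)
scene glue_bottle 0.78 [442. 386.] [ 0.366 -0.463  0.058] ((363.6754455566406, -458.9322814941406), (73.9678955078125, 36.304954528808594), 11.826242446899414)
scene lid_grip 0.91 [440. 274.] [ 0.654 -0.286  0.042] ((645.3832397460938, -286.3391418457031), (202.29583740234375, 149.14340209960938), 89.72467041015625)
scene across -42.0 20.0 along -72.0 72.0
24.6833 [0.96551348 0.07341748 0.30966327]
```

```bash
python3 -c "
from rig import *
print(sign_off())"
```

```text
the job is handed in; nothing more can be done
None
```

I flipped both clips down and laid the lid flat, handle up, on the rear strip. The pump then went lengthwise into the tray, and I handed the job in at about 25 s. Sign-off gives no verdict.

**Last checks**
- **Clips and lid:** the last picture I viewed shows both clips down and the lid flat at about (0.67, -0.27).
- **Pump:** the top camera puts it about 3 mm from the tray's centre, with its yaw within about 0.02 rad of the tray's. The top and scene cameras disagree by up to about 15 mm on its position, because their masks also catch the pump's sides. Both are within limits across the tray. Along it, the scene camera's dark-pixel span is symmetric (±72 mm) about my tray centre estimate. The top camera's span ran out to the edge of the search window, so it couldn't confirm this.
- **Bystanders:** all stood upright in the last picture. Their measured positions matched the start to within the networks' scatter, which is below the 30 mm limit.
- **Gripper:** it was open and clear of everything.

**What went wrong or disagreed**
- **First left-clip push:** the finger slid over the tab and the clip stayed shut. A lower push opened it.
- **First bar grasp:** the fingers closed above the bar. The fingertips turned out to be about 16 mm behind the reported TCP, not 11 mm ahead as stated, so I regrasped lower.
- **Contact in the case:** on the way down to the pump the gripper touched something at about 20 N, probably a finger linkage on the case rim. It cleared as soon as I backed off.
- **Tool tilt:** it drifted to about 0.12 rad by the end. The lid and pump were released slightly tilted, and no fine check of their final tilt was possible, though both look flat.

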